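# Work the lever of the food-waste caddy and let its lid down softly

## Task

The cook is coming with a board of peelings: with your fingertips, press down the lever of the green food-waste caddy until its lid is fully open, and keep it fully open for at least three seconds. Then, keeping the lever under your fingers, ease it slowly back up so that the lid comes down without slamming, and leave the caddy closed. Work the lid by its lever only, do not touch either lid, do not open the grey caddy, and do not grasp, move or lift any of the things standing around.

Things in the scene. Friction and masses are not known exactly. Their poses are not given: they have to be found in the camera images.
- green_caddy: food-waste caddy fixed to the worktop (sizes in mm): white box 130 deep (x) x 110 wide (y) x 140 high with a green lid (closed top at 157) and a green lever pad in front. Origin: centre of its underside, on the worktop. Its own -x points out of its front, where the lever is; the lid's hinge runs along its back edge.
- green_pad (a point): top centre of the green caddy's lever pad: ribbed, 30 deep x 38 wide x 10 thick mm, outer edge tilted up 0.2 rad. At rest 167 mm in front of the caddy's origin, 101 mm above the worktop; pressed fully down 40 mm lower, same distance out within 3 mm. Needs 3 to 10 N, then a hard stop. It swings about a pivot 70 in front of the origin, 75 up. Free space between pad and box: 85 mm.
- green_lever (a joint): green caddy's lever, rad: 0 = up (rest), 0.4 = fully down on its stop. A spring and the lid's weight drive it back up whenever it is not pushed down.
- green_lid_hinge (a joint): green caddy's lid, rad: 0 = closed, 1.2 = fully open. Linked to the lever: lid angle = 3 x lever angle, so 1 mm of pad travel turns the lid about 0.03 rad. Hardly anything damps it: a lever let go when pressed makes the lid slam shut in a fraction of a second.
- green_lid: green lid panel of the green caddy, 138x118 mm, 12 thick; origin on its hinge axis (middle of the back edge).
- grey_caddy: dry-waste caddy fixed to the worktop (sizes in mm): white box 130 deep (x) x 110 wide (y) x 140 high with a grey lid (closed top at 157) and a grey lever pad in front. Origin: centre of its underside, on the worktop. Its own -x points out of its front, where the lever is; the lid's hinge runs along its back edge.
- grey_pad (a point): top centre of the grey caddy's lever pad: ribbed, 30 deep x 38 wide x 10 thick mm, outer edge tilted up 0.2 rad. At rest 167 mm in front of the caddy's origin, 101 mm above the worktop; pressed fully down 40 mm lower, same distance out within 3 mm. Needs 3 to 10 N, then a hard stop. It swings about a pivot 70 in front of the origin, 75 up. Free space between pad and box: 85 mm.
- grey_lever (a joint): grey caddy's lever, rad: 0 = up (rest), 0.4 = fully down on its stop. A spring and the lid's weight drive it back up whenever it is not pushed down.
- grey_lid_hinge (a joint): grey caddy's lid, rad: 0 = closed, 1.2 = fully open. Linked to the lever: lid angle = 3 x lever angle, so 1 mm of pad travel turns the lid about 0.03 rad. Hardly anything damps it: a lever let go when pressed makes the lid slam shut in a fraction of a second.
- grey_lid: grey lid panel of the grey caddy, 138x118 mm, 12 thick; origin on its hinge axis (middle of the back edge).
- table_fork: dinner fork with a red handle, 195x26x14 mm, loose bystander on the worktop; origin at its centre, underneath.
- garlic_a: whole garlic bulb, 53x52x52 mm, loose bystander on the worktop; origin at its centre, underneath.
- tea_spoon: tea spoon with a pale blue handle, 138x27x13 mm, loose bystander on the worktop; origin at its centre, underneath.
- onion_b: brown onion, 85x85x87 mm, loose bystander on the worktop; origin at its centre, underneath.
- katori_0: small steel bowl, 80 mm across and 34 high, loose bystander on the worktop; origin at its centre, underneath.

How it is judged:
By the outcome, as a careful person would: the job done as asked, in the order asked, and still so for the second after the job is handed in, with the robot touching nothing.
It also fails if it takes over 48 s, if anything falls off the work surface, if the arm or the gripper's body presses on something with over 40 N, if the wrist force passes 120 N, or if a joint passes its speed limit or range.

## Robot

A 6-joint arm with a two-finger parallel gripper is mounted at the origin on a cart in front of the work surface, level with it; the furniture and walls round the work are solid. World frame = base frame: x ahead of the robot, y to its left, z up, the work surface at z = 0. Lengths are in m, angles in rad, forces in N, time in s.
With the tool pointing down it reaches from about 0.4 to 0.825 m from the base axis. Payload 7 kg.
Tool frame: the origin (TCP) lies on the mounting face of the last link; the fingertips stand 178 mm ahead of it and the grasp point (between the pads) lies arm.grip_depth ahead of it (arm.grip_depth is the distance from the TCP to the grasp point, in m); z points along the fingers, y is the direction in which the jaws open and shut (so a half turn about z gives the same grasp; the last joint's range is limited). The gripper opens to 88 mm and grips with 3 to 60 N. Pads are 19 mm wide; open, the fingers measure 130 mm over their backs; the gripper's body (78 mm by 193 mm) begins 47 mm behind the grasp point.
Start: joints at [-1.035, 0.359, 0.012, 0, -1.224, -0.288], TCP at [0.166, -0.654, 0.405] pointing down, gripper open.
Joint ranges: [-3.07, 3.07], [-1.43, 2.12], [-1.02, 1.25], [-3.03, 1.67], [-3.05, -0], [-3.03, 3.03]. Speed limits (rad/s): [2.39, 2.39, 3.01, 3.14, 3.14, 3.14].

## Interface

Orientations are given as [roll, pitch, yaw] about the fixed x, y, z axes, in that order (R = Rz(yaw) Ry(pitch) Rx(roll)).
In Python, from station import arm gives the robot as it stands.
- The arm moves only by the tool carry_out, never from a script. Its argument "targets" is a list that holds one entry, the list of rows, each a list of 7 numbers: the turn, a rotation vector about the tool's x, y, z in units of 8 degrees (1.0 is 8 degrees), then the shift along the tool's x, y, z in units of 2.5 cm (1.0 is 2.5 cm), then the opening, from -1 (shut) to 1 (fully open). A call has 1 to 20 rows; each row shifts and turns the commanded pose from where the row before left it, along the tool's axes as they then stand; what a row does not reach is not made up. A row lasts 1/8 s, in which the tool goes at most 62.5 mm and 10.7 degrees, less where a joint would pass 70% of its speed; a pose out of reach is approached as far as the arm can. A call with a number of a shift or a turn outside -1 to 1 is refused whole. A call with a gripper value outside its range is refused whole. The fingers move at their own pace and stop on an object; "squeeze" is the grip in N (left out, the last holds). Time passes only in rows, so rows that do not move let the fingers close. It gives the time, the measured TCP pose, the force and the opening at its end, in the units of the state.
- arm.get_state(): the state, without advancing time (a new reading comes with each control period).
- arm.grab_frame(name): name is "scene" or "top"; returns (picture, depth): 400x640x3 uint8, red, green, blue; 400x640 float32, m along the optical axis (not along the pixel's ray), 0 where there is no reading.
- arm.camera_model(name): a dict with "camera_matrix" (3x3 intrinsics, pixels), "distortion" ([k1, k2, p1, p2, k3] as OpenCV has them; the pictures are not rectified), "world_from_camera" (4x4, takes a point from camera to world coordinates). Camera axes: x right, y down, z forward; pixel columns grow to the right and rows downward; lengths in m; the calibration is good to about 2 mm. A picture is of the moment at which its call begins. camera_model takes no time and is no camera call.
- arm.job_done(): hands the job in, once; it reports no verdict.
Trained networks look in the newest picture that a camera, given by its name, has taken for a name from the list of things; names that differ only in an ending like _2 or _b are one class to them, and where a whole thing is asked for, a point or a joint stands for the part that bears it (a point fixed in the world has none). Each returns a list of dicts, best first, with "conf" (0 to 1); they miss things now and then, are a little off and sometimes report something else, mostly with a low value. They report only what shows in the picture. A call takes as long as a camera call.
- arm.spot_in(camera, query): "point" ([row, column] in pixels, amid what is visible of it).
- arm.landmark_of(camera, query): "point" ([row, column] in pixels: a listed point, or the origin of a listed thing).
The state is a dict: "t": time; "q": joint angles; "qd": joint speeds; "joint_efforts": joint torques, N m; "eef_pos": TCP position; "ee_rot": TCP orientation; "force": force on the tool from outside, world axes, zero at the start; "moment": the same for the moment, N m; "width": finger opening in m.
Only numpy, scipy, OpenCV 4.12 (cv2) and the standard library are available. Lean on these libraries where they do the work, as an engineer would, in place of code of your own. Each camera call takes 0.05 s, during which the arm holds its last target.

## Working session

There is one attempt and no reset: what is moved stays moved. The work goes in short steps, Python scripts to look and compute and a tool call to move; the robot and the scene stay as the last step left them, time stands still between calls to the robot, and variables do not carry over. Pictures are saved under pics/ and viewed, and the job is handed in when it is done.

Besides the shell and the picture viewer there is one more tool, called after ">>>" as name(argument=value, ...), one argument or row to a line, values as JSON. carry_out: Moves the arm, as the interface text tells. Its arguments: {"type":"object","properties":{"targets":{"type":"array"},"squeeze":{"type":"number"}},"required":["targets"]}

```bash
mkdir -p pics; cat > h.py <<'E'
import numpy as np, cv2
from station import arm
from scipy.spatial.transform import Rotation as R
def pt(name,rc,depth,win=2):
    m=arm.camera_model(name);K=np.array(m["camera_matrix"]);D=np.array(m["distortion"]);T=np.array(m["world_from_camera"])
    r,c=int(round(rc[0])),int(round(rc[1]))
    w=depth[max(0,r-win):r+win+1,max(0,c-win):c+win+1];w=w[w>0];z=np.median(w)
    u=cv2.undistortPoints(np.array([[[rc[1],rc[0]]]],float),K,D)[0,0]
    return (T@np.array([u[0]*z,u[1]*z,z,1]))[:3]
E
python3 - <<'E'
from h import *
np.set_printoptions(precision=4,suppress=True)
s=arm.get_state();print(s,arm.grip_depth)
for n in("scene","top"):
    im,d=arm.grab_frame(n);cv2.imwrite(f"pics/{n}0.png",im[:,:,::-1])
    for q in("green_pad","green_caddy","grey_pad","grey_caddy","green_lid"):
        for o in arm.landmark_of(n,q)[:2]: print(n,q,o,pt(n,o["point"],d))
E
```

```text
{'t': 0.0, 'q': array([-1.0349,  0.3594,  0.0111, -0.0003, -1.2241, -0.2881]), 'qd': array([-0.0003, -0.0002,  0.0018, -0.0012, -0.0017, -0.0025]), 'joint_efforts': array([  0.0009, -58.2719,  29.307 ,   6.9973,   0.0071,  -0.0002]), 'eef_pos': array([ 0.1655, -0.6542,  0.4037]), 'ee_rot': array([ 3.1399, -0.0002, -2.8939]), 'force': array([-0.3988,  0.5398, -0.041 ]), 'moment': array([ 0.0071,  0.0132, -0.0361]), 'width': 0.08782301944293605} 0.1593
scene green_pad {'point': [201.9, 347.3], 'conf': 0.71} [0.5298 0.0208 0.0965]
scene green_caddy {'point': [200.2, 318.8], 'conf': 0.97} [0.6165 0.0774 0.0647]
scene grey_pad {'point': [193.5, 396.3], 'conf': 0.67} [ 0.4719 -0.1425  0.1024]
scene grey_caddy {'point': [187.0, 367.9], 'conf': 0.76} [ 0.5789 -0.1062  0.0708]
scene grey_caddy {'point': [262.8, 311.2], 'conf': 0.61} [0.4378 0.2182 0.0022]
scene green_lid {'point': [158.5, 307.9], 'conf': 0.69} [0.744  0.0436 0.15  ]
top green_pad {'point': [229.3, 341.3], 'conf': 0.79} [0.522  0.0284 0.1005]
top grey_caddy {'point': [192.3, 392.1], 'conf': 0.58} [ 0.621  -0.1021  0.1543]
top green_lid {'point': [143.0, 340.1], 'conf': 0.96} [0.7532 0.0362 0.1527]
```

```bash
ls pics
```

```text
scene0.png
top0.png
```

View pics/scene0.png

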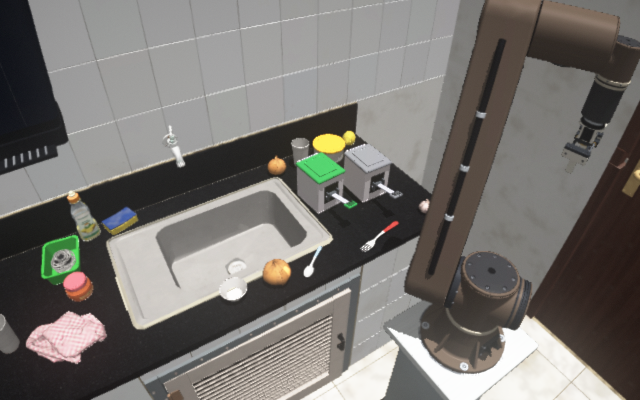

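View pics/top0.png

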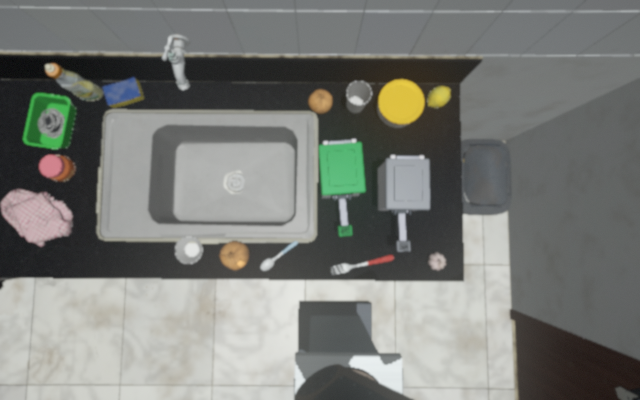

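The top picture shows the green lid around (168,343) and its pad around (231,345). The grey lid is around (184,407) and its pad around (245,403). I'll refine the pad and yaw by segmenting the green.

```bash
python3 - <<'E'
from h import *
np.set_printoptions(precision=4,suppress=True)
for n in("top","scene"):
    im,d=arm.grab_frame(n)
    h=cv2.cvtColor(im,cv2.COLOR_RGB2HSV)
    m=((h[...,0]>45)&(h[...,0]<80)&(h[...,1]>120)&(h[...,2]>50)).astype(np.uint8)
    k,l,st,ce=cv2.connectedComponentsWithStats(m)
    for i in range(1,k):
        if st[i,4]<8 or st[i,0]<200: continue
        rr,cc=np.where(l==i)
        P=np.array([pt(n,(r,c),d,0) for r,c in zip(rr,cc) if d[r,c]>0])
        P2=P[np.abs(P[:,2]-np.median(P[:,2]))<.02]
        print(n,st[i],ce[i],"mean",P2.mean(0),"min",P2.min(0),"max",P2.max(0))
        if st[i,4]>20: 
            b=cv2.minAreaRect(P2[:,:2].astype(np.float32)*1000);print(b)
    if n=="top":
        cv2.imwrite("pics/topz.png",cv2.resize(im[130:260,300:450,::-1],None,fx=5,fy=4.6,interpolation=cv2.INTER_CUBIC))
E
```

```text
top [ 319  142   47   53 2149] [341.8678 168.8232] mean [0.6831 0.0317 0.1552] min [ 0.6174 -0.031   0.1442] max [0.7572 0.0929 0.1624]
((685.256591796875, 31.524768829345703), (134.6762237548828, 118.60273742675781), 5.248477458953857)
top [338 225  14  12 101] [344.9505 231.2178] mean [0.5174 0.0183 0.1019] min [0.5061 0.0012 0.0957] max [0.5341 0.0373 0.107 ]
((519.341796875, 18.472978591918945), (26.547225952148438, 36.83935546875), 5.735293388366699)
scene [296 152  49  32 815] [320.2933 167.5644] mean [0.6733 0.0369 0.1533] min [ 0.6086 -0.0289  0.1438] max [0.7502 0.0961 0.161 ]
((680.0653076171875, 33.34446334838867), (138.63755798339844, 119.16592407226562), 3.9411377906799316)
scene [344 201  13   8  57] [350.4561 204.4211] mean [0.5105 0.0223 0.1006] min [0.4998 0.0016 0.0941] max [0.5286 0.0415 0.1066]
((515.9446411132812, 21.996129989624023), (29.724376678466797, 36.930240631103516), 10.66193962097168)
```

View pics/topz.png

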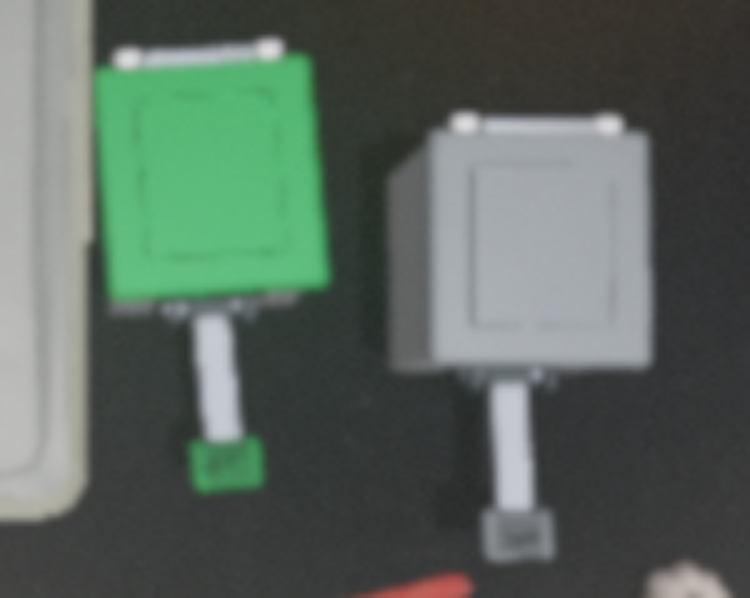

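>>> carry_out(
  targets=[
    [[0,0,0.56,0,0,0,-1],[0,0,0.56,0,0,0,-1],[0,0,0,-0.3,0.5,0,-1],[0,0,0,-0.63,0.98,0,-1],[0,0,0,-0.63,0.98,0,-1],[0,0,0,-0.63,0.98,0,-1],[0,0,0,-0.63,0.98,0,-1],[0,0,0,-0.63,0.98,0,-1],[0,0,0,-0.63,0.98,0,-1],[0,0,0,-0.63,0.98,0,-1],[0,0,0,-0.63,0.98,0,-1],[0,0,0,-0.63,0.98,0,-1],[0,0,0,-0.63,0.98,0,-1],[0,0,0,-0.63,0.98,0,-1],[0,0,0,-0.63,0.98,0,-1],[0,0,0,-0.63,0.98,0,-1],[0,0,0,-0.63,0.98,0,-1],[0,0,0,-0.63,0.98,0,-1],[0,0,0,-0.63,0.98,0,-1],[0,0,0,-0.63,0.98,0,-1]],
  ],
  squeeze=10,
)

```text
t: 3.2
eef_pos: [0.4003, -0.2007, 0.4049]
ee_rot: [3.142, 0.001, -3.048]
force: [0.5, -0.8, -0.7]
width: 0.0003
```

>>> carry_out(
  targets=[
    [[0,0,0,-0.61,0.93,0,-1],[0,0,0,-0.61,0.93,0,-1],[0,0,0,-0.61,0.93,0,-1],[0,0,0,-0.61,0.93,0,-1],[0,0,0,-0.61,0.93,0,-1],[0,0,0,-0.61,0.93,0,-1],[0,0,0,-0.61,0.93,0.5,-1],[0,0,0,-0.61,0.93,0.6,-1],[0,0,0,-0.61,0.93,0.6,-1],[0,0,0,0,0,0.7,-1],[0,0,0,0,0,0.7,-1],[0,0,0,0,0,0.4,-1],[0,0,0,0,0,0,-1],[0,0,0,0,0,0,-1]],
  ],
)

```text
t: 4.95
eef_pos: [0.5183, 0.019, 0.3178]
ee_rot: [3.142, 0.001, -3.05]
force: [0.4, 0.6, -0.8]
width: 0.0005
```

```bash
python3 - <<'E'
from h import *
s=arm.get_state();print(s["t"],s["eef_pos"],s["ee_rot"],s["force"])
im,d=arm.grab_frame("scene");cv2.imwrite("pics/s1.png",cv2.resize(im[130:250,270:430,::-1],None,fx=5,fy=5,interpolation=cv2.INTER_CUBIC))
E
```

```text
4.95 [0.51830682 0.01896003 0.31777076] [ 3.14151526e+00  9.53285078e-04 -3.04994284e+00] [ 0.40806009  0.56403527 -0.83383671]
```

View pics/s1.png

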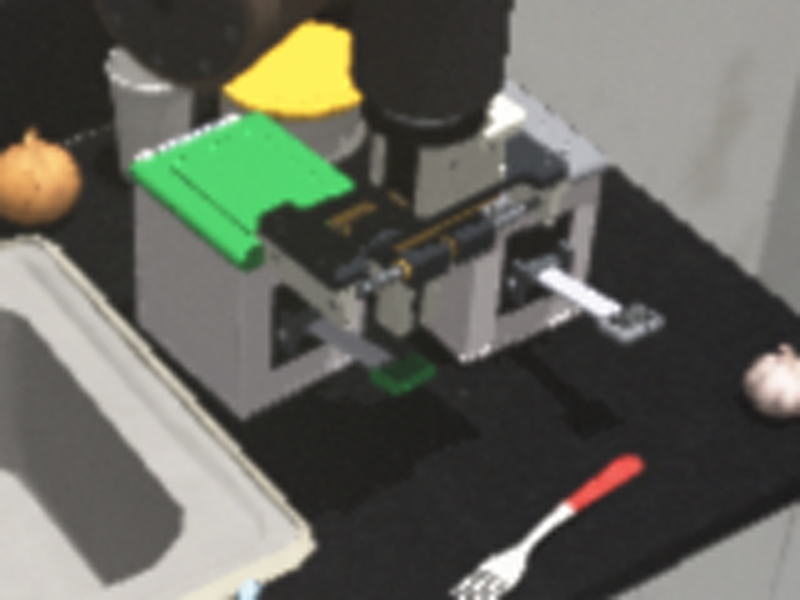

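The fingertips (about (400,320) in the crop) hang just over the green pad (400,372), clear of the grey lever. Next is the press down.

>>> carry_out(
  targets=[
    [[0,0,0,0,0,0.4,-1],[0,0,0,0,0,0.4,-1],[0,0,0,0,0,0.3,-1],[0,0,0,0,0,0.15,-1],[0,0,0,0,0,0.1,-1],[0,0,0,0,0,0.1,-1],[0,0,0,0,0,0.1,-1],[0,0,0,0,0,0.1,-1],[0,0,0,0,0,0.1,-1],[0,0,0,0,0,0.1,-1],[0,0,0,0,0,0.1,-1],[0,0,0,0,0,0.1,-1],[0,0,0,0,0,0.1,-1],[0,0,0,0,0,0.1,-1],[0,0,0,0,0,0.1,-1]],
  ],
)

```text
t: 6.88
eef_pos: [0.5171, 0.0186, 0.2585]
ee_rot: [-3.141, -0.002, -3.05]
force: [-6.2, 1.0, 6.9]
width: 0.0006
```

```bash
python3 - <<'E'
from h import *
s=arm.get_state();print(s["t"],s["eef_pos"],s["force"])
im,d=arm.grab_frame("scene");cv2.imwrite("pics/s2.png",cv2.resize(im[130:250,270:430,::-1],None,fx=5,fy=5,interpolation=cv2.INTER_CUBIC))
E
```

```text
6.875 [0.51712187 0.01859218 0.25849532] [-6.24341078  0.98362424  6.91688006]
```

View pics/s2.png

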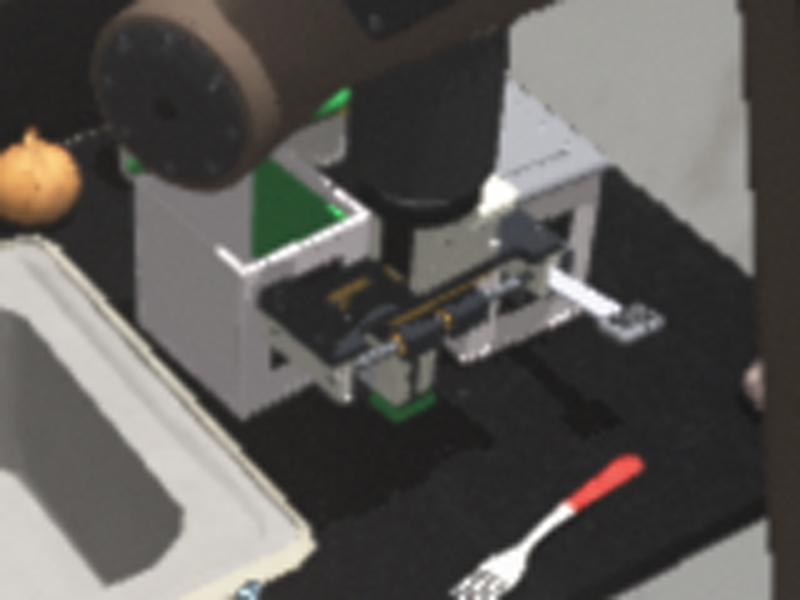

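The lid is partly open, the pad is under the fingertips at (403,400) and the grey caddy is untouched. I'll press on to the stop.

>>> carry_out(
  targets=[
    [[0,0,0,0,0,0.1,-1],[0,0,0,0,0,0.1,-1],[0,0,0,0,0,0.1,-1],[0,0,0,0,0,0.1,-1],[0,0,0,0,0,0.1,-1],[0,0,0,0,0,0.1,-1],[0,0,0,0,0,0.1,-1],[0,0,0,0,0,0.1,-1],[0,0,0,0,0,0,-1]],
  ],
)

```text
t: 8.05
eef_pos: [0.5178, 0.0187, 0.2405]
ee_rot: [-3.141, 0.0, -3.049]
force: [-9.6, -1.4, 24.1]
width: 0.0003
```

>>> carry_out(
  targets=[
    [[0,0,0,0,0,0.04,-1],[0,0,0,0,0,0,-1],[0,0,0,0,0,0,-1],[0,0,0,0,0,0,-1],[0,0,0,0,0,0,-1],[0,0,0,0,0,0,-1],[0,0,0,0,0,0,-1],[0,0,0,0,0,0,-1],[0,0,0,0,0,0,-1]],
  ],
)

```text
t: 9.18
eef_pos: [0.5178, 0.0186, 0.2403]
ee_rot: [-3.141, 0.001, -3.049]
force: [-13.1, 0.9, 31.9]
width: 0.0002
```

```bash
python3 - <<'E'
from h import *
np.set_printoptions(precision=4,suppress=True)
s=arm.get_state();print(s["t"],s["eef_pos"],s["force"])
im,d=arm.grab_frame("scene");cv2.imwrite("pics/s3.png",cv2.resize(im[110:230,270:430,::-1],None,fx=5,fy=5,interpolation=cv2.INTER_CUBIC))
im,d=arm.grab_frame("top");cv2.imwrite("pics/t3.png",cv2.resize(im[110:260,280:450,::-1],None,fx=4,fy=4,interpolation=cv2.INTER_CUBIC))
h=cv2.cvtColor(im,cv2.COLOR_RGB2HSV)
m=((h[...,0]>45)&(h[...,0]<80)&(h[...,1]>120)&(h[...,2]>40)); m[:,:200]=0
rr,cc=np.where(m)
P=np.array([pt("top",(r,c),d,0) for r,c in zip(rr,cc) if d[r,c]>0]);Q=P[P[:,2]>.165]
print(len(Q),Q.min(0) if len(Q) else 0,Q.max(0) if len(Q) else 0)
E
```

```text
9.175 [0.5178 0.0186 0.2403] [-13.1209   0.886   31.9041]
353 [ 0.6995 -0.0235  0.2416] [0.7315 0.0895 0.2807]
```

View pics/t3.png

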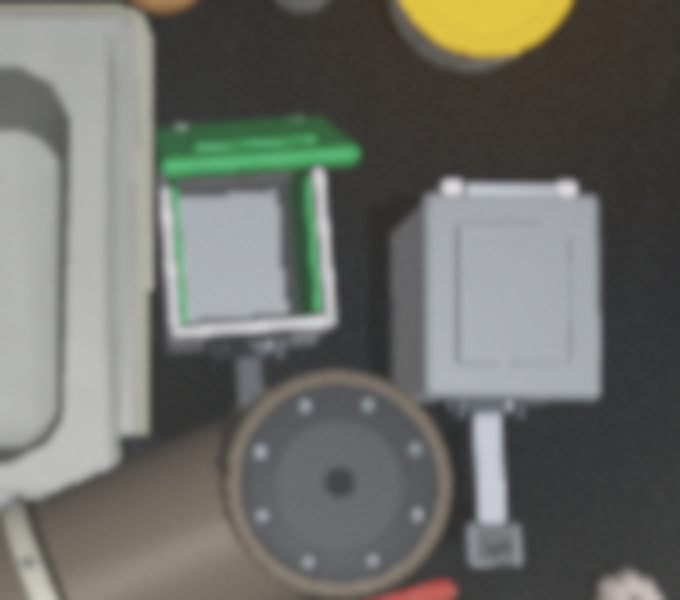

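View pics/s3.png

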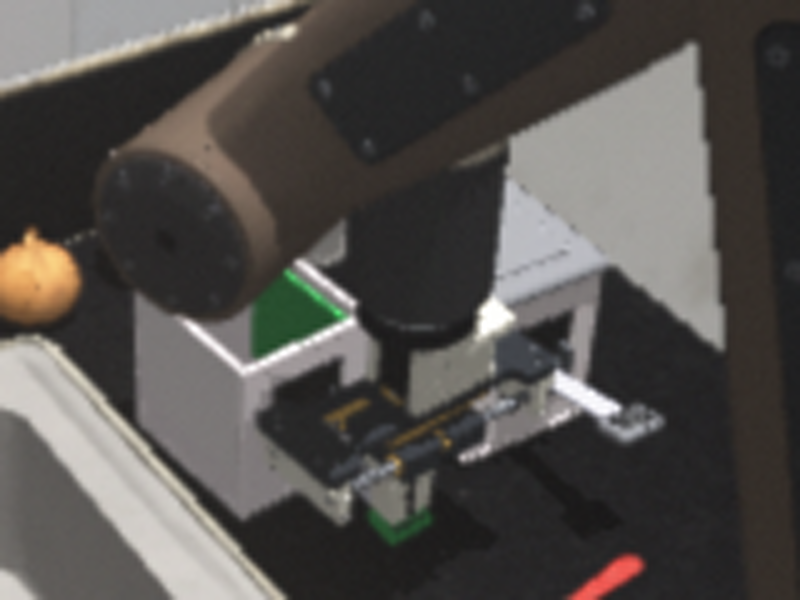

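The lid stands fully open: its top edge is at z ≈ 0.28 and the lever is on its stop, with the force climbing at constant z. Now hold.

>>> carry_out(
  targets=[
    [[0,0,0,0,0,0,-1],[0,0,0,0,0,0,-1],[0,0,0,0,0,0,-1],[0,0,0,0,0,0,-1],[0,0,0,0,0,0,-1],[0,0,0,0,0,0,-1],[0,0,0,0,0,0,-1],[0,0,0,0,0,0,-1],[0,0,0,0,0,0,-1],[0,0,0,0,0,0,-1],[0,0,0,0,0,0,-1],[0,0,0,0,0,0,-1],[0,0,0,0,0,0,-1],[0,0,0,0,0,0,-1],[0,0,0,0,0,0,-1],[0,0,0,0,0,0,-1],[0,0,0,0,0,0,-1],[0,0,0,0,0,0,-1],[0,0,0,0,0,0,-1],[0,0,0,0,0,0,-1]],
  ],
)

```text
t: 11.78
eef_pos: [0.5178, 0.0186, 0.2403]
ee_rot: [-3.141, 0.001, -3.049]
force: [-13.0, 0.6, 31.6]
width: 0.0006
```

>>> carry_out(
  targets=[
    [[0,0,0,0,0,0,-1],[0,0,0,0,0,0,-1],[0,0,0,0,0,0,-1],[0,0,0,0,0,0,-1],[0,0,0,0,0,-0.03,-1],[0,0,0,0,0,-0.04,-1],[0,0,0,0,0,-0.04,-1],[0,0,0,0,0,-0.04,-1],[0,0,0,0,0,-0.04,-1],[0,0,0,0,0,-0.04,-1],[0,0,0,0,0,-0.04,-1],[0,0,0,0,0,-0.04,-1],[0,0,0,0,0,-0.04,-1],[0,0,0,0,0,-0.04,-1],[0,0,0,0,0,-0.04,-1],[0,0,0,0,0,-0.04,-1]],
  ],
)

```text
t: 13.78
eef_pos: [0.5173, 0.0186, 0.2494]
ee_rot: [-3.141, -0.002, -3.05]
force: [-3.9, -1.0, 6.4]
width: 0.0006
```

>>> carry_out(
  targets=[
    [[0,0,0,0,0,-0.04,-1],[0,0,0,0,0,-0.04,-1],[0,0,0,0,0,-0.04,-1],[0,0,0,0,0,-0.04,-1],[0,0,0,0,0,-0.04,-1],[0,0,0,0,0,-0.04,-1],[0,0,0,0,0,-0.04,-1],[0,0,0,0,0,-0.04,-1],[0,0,0,0,0,-0.04,-1],[0,0,0,0,0,-0.04,-1],[0,0,0,0,0,-0.04,-1],[0,0,0,0,0,-0.04,-1],[0,0,0,0,0,-0.04,-1],[0,0,0,0,0,-0.04,-1],[0,0,0,0,0,-0.04,-1],[0,0,0,0,0,-0.04,-1]],
  ],
)

```text
t: 15.78
eef_pos: [0.5177, 0.0186, 0.2656]
ee_rot: [-3.141, -0.001, -3.05]
force: [-1.7, -0.5, 5.9]
width: 0.0006
```

>>> carry_out(
  targets=[
    [[0,0,0,0,0,-0.03,-1],[0,0,0,0,0,-0.03,-1],[0,0,0,0,0,-0.03,-1],[0,0,0,0,0,-0.03,-1],[0,0,0,0,0,-0.03,-1],[0,0,0,0,0,-0.03,-1],[0,0,0,0,0,-0.03,-1],[0,0,0,0,0,-0.03,-1],[0,0,0,0,0,-0.03,-1],[0,0,0,0,0,-0.03,-1],[0,0,0,0,0,-0.03,-1],[0,0,0,0,0,-0.03,-1],[0,0,0,0,0,-0.03,-1],[0,0,0,0,0,-0.03,-1],[0,0,0,0,0,-0.03,-1]],
  ],
)

```text
t: 17.65
eef_pos: [0.5187, 0.019, 0.277]
ee_rot: [3.141, 0.002, -3.05]
force: [5.4, -2.2, 3.4]
width: 0.0007
```

>>> carry_out(
  targets=[
    [[0,0,0,0,0,-0.03,-1],[0,0,0,0,0,-0.03,-1],[0,0,0,0,0,-0.03,-1],[0,0,0,0,0,-0.03,-1],[0,0,0,0,0,-0.03,-1],[0,0,0,0,0,-0.03,-1],[0,0,0,0,0,-0.03,-1],[0,0,0,0,0,-0.03,-1],[0,0,0,0,0,-0.03,-1],[0,0,0,0,0,-0.03,-1],[0,0,0,0,0,-0.03,-1],[0,0,0,0,0,-0.03,-1],[0,0,0,0,0,-0.03,-1],[0,0,0,0,0,-0.03,-1],[0,0,0,0,0,-0.03,-1]],
  ],
)

```text
t: 19.52
eef_pos: [0.5181, 0.0189, 0.2877]
ee_rot: [3.142, 0.0, -3.05]
force: [-0.4, 0.2, -0.9]
width: 0.0004
```

Contact has ended, with the force back to zero. I'll retract well clear and check.

>>> carry_out(
  targets=[
    [[0,0,0,0,0,-0.2,-1],[0,0,0,0,0,-0.4,-1],[0,0,0,0,0,-0.8,-1],[0,0,0,0,0,-0.8,-1],[0,0,0,0,0,-0.8,-1],[0,0,0,0,0,-0.8,-1],[0,0,0,0,0,0,-1],[0,0,0,0,0,0,-1]],
  ],
)

```text
t: 20.52
eef_pos: [0.5178, 0.0188, 0.3825]
ee_rot: [3.141, -0.0, -3.05]
force: [-0.2, 0.1, -0.2]
width: 0.0006
```

```bash
python3 - <<'E'
from h import *
np.set_printoptions(precision=4,suppress=True)
s=arm.get_state();print(s["t"],s["eef_pos"],s["force"])
im2,_=arm.grab_frame("scene")
im,d=arm.grab_frame("top")
a=cv2.resize(im2[130:250,270:430,::-1],(400,300));b=cv2.resize(im[120:270,250:450,::-1],(400,300));cv2.imwrite("pics/f.png",np.hstack([a,b]))
h=cv2.cvtColor(im,cv2.COLOR_RGB2HSV)
m=((h[...,0]>45)&(h[...,0]<80)&(h[...,1]>120)&(h[...,2]>40)); m[:,:200]=0
rr,cc=np.where(m)
P=np.array([pt("top",(r,c),d,0) for r,c in zip(rr,cc) if d[r,c]>0])
print(len(P),P.min(0),P.max(0),P.mean(0))
E
```

```text
20.525 [0.5178 0.0188 0.3825] [-0.1552  0.1223 -0.1994]
2023 [ 0.6206 -0.0517 -0.0029] [0.7574 0.0929 0.1625] [0.6863 0.0297 0.1539]
```

View pics/f.png

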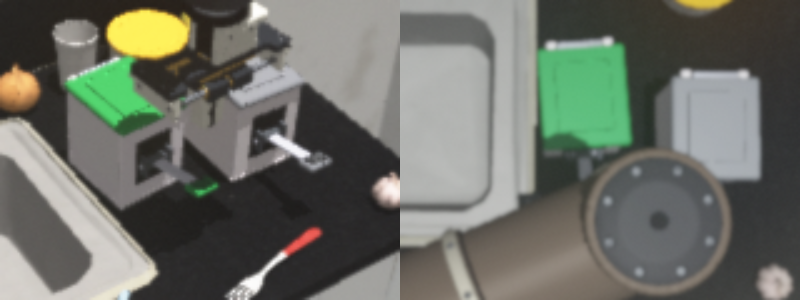

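The green lid is closed, its top at z ≈ 0.154 as at the start. The green pad (205,188) is back up, the grey caddy is unchanged, and the gripper is clear.

```bash
python3 -c "
from station import arm
print(arm.job_done())"
```

```text
the job is handed in; nothing more can be done
None
```

I pressed the green caddy's lever down to its stop with closed fingertips, and the lid opened fully. I held it there for about 4 s, then eased the lever up at 6–8 mm/s until it came to rest, and lifted the gripper clear. The job was handed in at about 20.6 s of the 48 s allowed.

- **Fully open:** the lever was on its stop, with the force rising to 32 N while the height stayed put. The lid's top edge measured z ≈ 0.28 m, which fits 1.2 rad.
- **Closing:** at each of the three readings during the rise the fingers were still pushing on the pad (3–6 N). The force was back to about zero by the fourth, once the lever was up.
- **At the end:** the lid was closed at its starting height (mean z 0.154 m) and the force was about zero. The grey caddy looked unchanged, as did the things in view near the caddies.

No check failed or disagreed. I did not watch the lid continuously as it came down; the soft closing is judged from the fingertip force and speed.

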